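# Aim the board turntable at the inspection camera and lock it

## Task

Push gently with one fingertip on an arm of the board turntable until its red arm points straight at the blue inspection camera. Then push the yellow lock lever clockwise, fully round to its stop, so that the turntable stays aimed. Only push: do not pinch or lift anything, do not shove the turntable's heavy base along the bench, and leave the camera, the lamp and everything else on the bench where they are.

Things in the scene. Friction and masses are not known exactly. Their poses are not given: they have to be found in the camera images.
- holder: the board turntable on its loose 3 kg dark steel base (not bolted down); origin on the turntable's axis at bench height, z up. Round foot 148 mm across, 18 mm high; a 14 mm high bracket runs from it to the lock lever's boss (36 mm across, 23 mm high) centred at x -30, y -150 mm in this frame
- turntable (a joint): angle of the 110 mm disc (32 to 44 mm above the bench, green circuit board clipped on it, top at 50 mm) with its three level arms 120 degrees apart: one red with red knob, two aluminium with black knobs. Positive anticlockwise from above; 0: red arm along the base's -x; stops at +-6.2 rad. Light friction (2 N at an arm's end), stays where left
- red_knob (a point): point in the red arm's end knob, 115 mm from the axis, 40 mm above the bench; x points outward along the red arm, z up. Every arm is a flat bar 10 mm wide, 31 to 49 mm above the bench, bare from 55 to 106 mm from the axis; its end knob is 18 mm across, 28 to 58 mm above the bench
- lock (a joint): angle of the yellow lock lever: 0 = unlocked (lever points along the base's -y axis), 1.57 = locked, at its stop (points along the base's -x axis); grows clockwise seen from above. It turns with light friction (about 1.5 N at its end) and stays where it is left. It has no detent
- lock_pivot (a point): point on the lock lever's upright pivot axis, 34 mm above the bench
- lock_tip (a point): point in the lock lever's end knob, 78 mm from the pivot, 34 mm above the bench. The lever is a yellow bar 12 mm wide, 26 to 42 mm above the bench, bare from 14 to 69 mm from the pivot; the end knob is 18 mm across, from 23 to 45 mm above the bench
- camera: the blue inspection camera: loose stand with a black round foot 70 mm across, steel post, and a level blue barrel 40 mm across, 60 mm long, centred over the foot at 115 mm above the bench (top at 135 mm); origin under the foot's centre, which is the point that the red arm must point at
- lamp: a white lamp stand, like the camera's but with a white foot and a white disc head 60 mm across, top at 152 mm; not the target; origin under the foot's centre
- bottle: small green flux bottle, 36 mm across, 70 mm tall, loose; origin under its centre
- reel: blue tape reel lying flat, 56 mm across, 18 mm high, loose; origin under its centre
- tweezers: steel tweezers lying along their x, 110 mm long, 8 mm high, loose; origin under the middle
- driver: orange screwdriver lying along its x, 160 mm long, 18 mm high, loose; origin near the middle
- meter: orange multimeter lying flat, 170 x 85 mm, 46 mm high, loose; origin under its centre
- phone: black phone lying flat, 145 x 70 mm, 8 mm high, loose; origin under its centre
Not all that is in view belongs to the job. Leave any purple or turquoise look-alike of the camera alone.

How it is judged (in metres and radians):
On the way, in this order (a step that is already met when the one before it is completed fails the run):
1. the red arm points at the blue camera and is at rest, the lock lever still open (y of camera in the frame of red_knob between -0.02 and 0.02 m and x of camera in the frame of red_knob above 0 m and velocity of joint turntable between -0.05 and 0.05 rad/s and value of joint lock below 0.8 rad), for 0.2 s.
2. the lock lever is pushed to its stop with the red arm still on the camera (y of camera in the frame of red_knob between -0.02 and 0.02 m and x of camera in the frame of red_knob above 0 m and value of joint lock above 1.42 rad), for 0.2 s.
At the end, for the whole second after the job is handed in: The red arm's centre line passes within 20 mm of the centre of the blue camera's foot (about 5 degrees), pointing towards it, and is at rest; the lock lever stands within 0.15 rad of its stop; the base stands flat within 15 mm of where it started (all of step 2 and velocity of joint turntable between -0.05 and 0.05 rad/s and distance of holder from where it was at the start of the episode below 0.015 m and angle between holder's own z axis and vertical below 0.05 rad); the robot touches nothing.
It fails at once if the turntable's base is shoved more than 15 mm, lifted or tipped (distance of holder from where it was at the start of the episode above 0.015 m or height (world z) of holder above 0.008 m or angle between holder's own z axis and vertical above 0.08 rad).
It fails at once if the turntable or its lever is pinched or pressed hard (over 30 N) (contact force between the fingers and holder above 30 N).
It fails at once if the camera, the lamp or another thing on the bench is moved more than 15 mm, or lifted (distance of any of camera, lamp, bottle, reel, tweezers, driver, meter, phone from where it was at the start of the episode above 0.015 m).
It also fails if it takes over 64 s, if anything falls off the work surface, if the arm or the gripper's body presses on something with over 40 N, if the wrist force passes 120 N, or if a joint passes its speed limit or range.

## Robot

A 6-joint arm with a two-finger parallel gripper is mounted at the origin on the work surface. World frame = base frame: x ahead of the robot, y to its left, z up, the work surface at z = 0. Lengths are in mm, angles in degrees, forces in N, time in s.
With the tool pointing down it reaches from about 325 to 925 mm from the base axis. Payload 3.1 kg.
Tool frame: the origin (TCP) lies at the very end of the fingers, on their centre line; the grasp point (between the pads) lies grasp_offset behind it (grasp_offset is the distance from the TCP to the grasp point, in mm); z points along the fingers, y is the line along which they close (so a half turn about z gives the same grasp; the last joint's range is limited). The gripper opens to 85 mm and grips with 20 to 120 N. Pads are 22 mm wide; open, the fingers measure 114 mm over their backs; the gripper's body (76 mm by 85 mm) begins 54 mm behind the grasp point. The pads swing forward as they close: fully open they stand 13 mm farther back than shut.
Start: joints at [61.352, 12.427, 92.441, -0, 75.132, -6.429], TCP at [236.328, 578.609, 231.3] pointing down, gripper open.
Joint ranges: [-157.48, 157.48], [-44.54, 120.13], [17.64, 146.25], [-64.5, 244.5], [7.68, 150.69], [-147.95, 147.95]. Speed limits (degrees/s): [159.86, 159.86, 180, 180, 180, 180].

## Interface

Orientations are given as [roll, pitch, yaw] about the fixed x, y, z axes, in that order (R = Rz(yaw) Ry(pitch) Rx(roll)).
In Python, from station import * gives the robot as it stands. Calls block until the motion is done:
- goto(position, orientation): joint-space move of the TCP to a pose.
- move_l(position, attitude=None, speed=150): straight line of the TCP; attitude=None keeps the orientation; speed is the mean speed in mm/s.
- move_j(angles): joint-space move.
- grip(opening, squeeze=None): finger opening in mm; squeeze is the grip in N (None keeps the last); returns when the fingers have stopped.
- wait(seconds).
- solve_ik(position, orientation): joint angles nearest the present ones, or None.
- get_obs(): the state.
- get_image(name): name is "scene" or "top" or "wrist"; returns the picture (420x560x3 uint8, red, green, blue); there is no depth.
- get_calibration(name): a dict with "fx", "fy", "cx", "cy" (pixels), "R" (3x3) and "t" (3): a world point X has camera coordinates R X + t; the wrist camera has in their place "mount" (4x4, takes a point from camera to tool coordinates, whose origin is the TCP and whose axes are the flange's). Camera axes: x right, y down, z forward; pixel columns grow to the right and rows downward; lengths in mm; the calibration is good to about 2 mm. The wrist camera is an equidistant fisheye: a pixel r from the principal point sees the ray r / f radians off the axis. A picture is of the moment at which its call begins: read the wrist's pose just before it. get_calibration takes no time and is no camera call.
A pose or a line that the arm cannot do raises Unreachable and nothing moves.
- sign_off(): hands the job in; it is judged then, once.
Trained networks look in the newest picture that a camera, given by its name, has taken for a name from the list of things; names that differ only in an ending like _2 or _b are one class to them, and where a whole thing is asked for, a point or a joint stands for the part that bears it (a point fixed in the world has none). Each returns a list of dicts, best first, with "score" (0 to 1); they miss things now and then, are a little off and sometimes report something else, mostly with a low value. They report only what shows in the picture. A call takes as long as a camera call. They do not tell look-alikes from the thing itself.
- spot_in(name, camera): "extent" ([centre column, centre row, width, height] in pixels, round what is visible of it).
- regions_of(name, camera): "region" (420x560 bool, what is visible of it) and "extent" ([centre column, centre row, width, height] in pixels, round what is visible of it).
The state is a dict: "t": time; "joint_pos": joint angles; "qvel": joint speeds; "effort": joint torques, N m; "tcp_pos": TCP position; "ee_rot": TCP orientation; "wrist_force": force on the tool from outside, world axes, zero at the start; "moment": the same for the moment, N m; "grip_width": finger opening in mm; "grip_force": force on a finger pad.
Only numpy, scipy, OpenCV 4.12 (cv2) and the standard library are available. Lean on these libraries where they do the work, as an engineer would, in place of code of your own. Each camera call takes 0.05 s, during which the arm holds its last target. There are 200 camera calls.

## Working session

There is one attempt and no reset: what is moved stays moved. The work goes in short steps, each a Python script; the robot and the scene stay as the last script left them, time stands still between calls to the robot, and variables do not carry over. Pictures are saved under pics/ and viewed, at most 10 in all, crops included, and the job is handed in when it is done.

```bash
mkdir -p pics; ls; python3 - <<'E'
from station import *
import cv2,numpy as np
for n in("top","scene"):
    im=get_image(n); cv2.imwrite(f"pics/{n}.png",im[:,:,::-1])
    c=get_calibration(n); print(n,{k:np.round(v,3).tolist() for k,v in c.items()})
    for k in("holder","turntable","red_knob","lock","lock_tip","camera","lamp","bottle"):
        print(k,[(np.round(d["extent"],1).tolist(),round(d["score"],2)) for d in spot_in(k,n)[:3]])
print(get_obs()["t"])
E
```

```text
pics
top {'fx': 502.416, 'fy': 502.416, 'cx': 270.696, 'cy': 207.686, 'R': [[0.011, -1.0, -0.0], [-0.998, -0.011, -0.063], [0.063, 0.001, -0.998]], 't': [-6.072, 578.414, 1401.504]}
holder [([322.2, 221.7, 121.9, 69.8], 0.61), ([363.6, 224.6, 42.1, 10.7], 0.21)]
turntable [([299.9, 220.7, 78.3, 71.8], 0.93), ([229.2, 167.9, 20.5, 22.5], 0.41)]
red_knob [([299.9, 220.2, 75.2, 73.3], 0.91)]
lock [([361.5, 224.9, 37.3, 11.0], 0.47)]
lock_tip [([365.2, 225.5, 38.3, 11.8], 0.46)]
camera [([223.3, 125.8, 34.6, 29.8], 0.9), ([178.5, 149.6, 29.8, 26.1], 0.7), ([268.6, 132.2, 24.0, 35.3], 0.69)]
lamp [([335.5, 134.7, 32.2, 24.7], 0.8), ([227.9, 168.6, 18.9, 16.0], 0.57)]
bottle [([363.4, 172.2, 17.0, 12.2], 0.69)]
scene {'fx': 420.294, 'fy': 420.294, 'cx': 280.043, 'cy': 204.356, 'R': [[-0.681, 0.732, -0.01], [0.594, 0.545, -0.592], [-0.428, -0.409, -0.806]], 't': [426.1, -319.049, 1507.082]}
holder [([266.4, 183.3, 72.1, 80.3], 0.77)]
turntable [([267.6, 191.4, 64.1, 62.1], 0.84)]
red_knob []
lock [([242.8, 152.9, 21.5, 18.4], 0.47)]
lock_tip [([197.6, 211.1, 26.3, 45.2], 0.64), ([240.6, 155.8, 21.5, 24.7], 0.49)]
camera [([368.8, 236.8, 28.5, 39.7], 0.96), ([325.1, 297.9, 32.9, 44.8], 0.86), ([245.5, 243.6, 26.4, 43.2], 0.76)]
lamp [([198.3, 212.0, 23.5, 43.0], 0.7), ([242.1, 155.8, 22.9, 20.1], 0.63)]
bottle [([212.3, 179.7, 14.6, 17.2], 0.63)]
0.9
```

```bash
python3 - <<'E'
import cv2
a=cv2.imread("pics/top.png")[95:285,150:410]; cv2.imwrite("pics/topc.png",cv2.resize(a,None,fx=3,fy=3,interpolation=cv2.INTER_CUBIC))
a=cv2.imread("pics/scene.png")[120:340,150:410]; cv2.imwrite("pics/scenec.png",cv2.resize(a,None,fx=2.7,fy=2.7,interpolation=cv2.INTER_CUBIC))
E
```

```text
(no output)
```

View pics/topc.png

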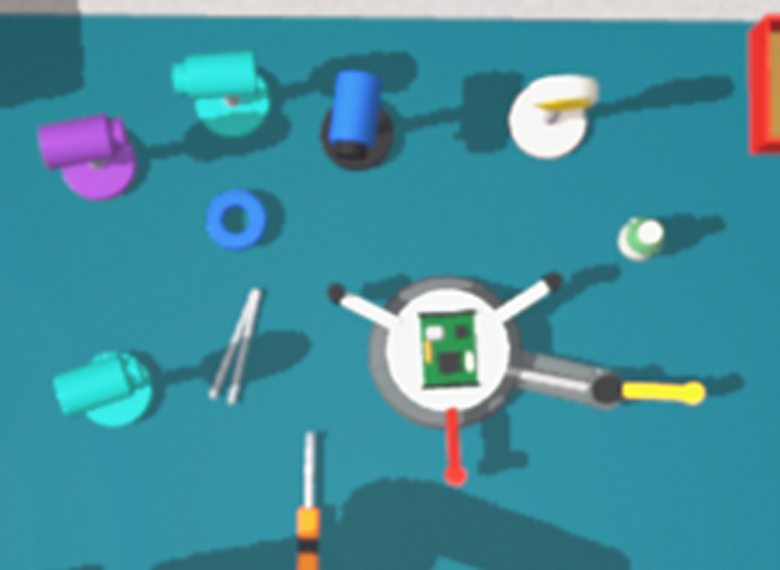

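View pics/scenec.png

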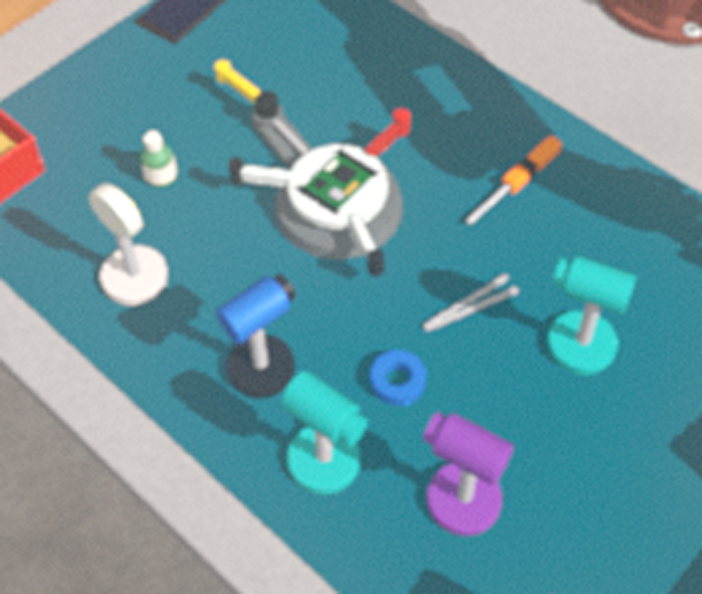

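The top picture shows the red knob at about px (302,253), the disc centre at (299,211), the blue camera's foot at (269,139), the lock boss at (352,224) and the lever tip at (381,226). The other camera-like stands are turquoise or purple. The red arm must turn about 155° clockwise.

```bash
cat > h.py <<'E'
from station import *
import cv2, numpy as np
def ray(n,uv,z):
    c=get_calibration(n);R=np.array(c["R"]);t=np.array(c["t"])
    o=-R.T@t; d=R.T@np.array([(uv[0]-c["cx"])/c["fx"],(uv[1]-c["cy"])/c["fy"],1])
    return (o+d*(z-o[2])/d[2])[:2]
def cen(m,lo=5):   # centroid of the largest blob
    k,l,s,c=cv2.connectedComponentsWithStats(m.astype(np.uint8)); i=1+np.argmax(s[1:,4]); return c[i],s[i],l==i
def red(im,axis,n="top",z=45):   # farthest part of the red arm = knob
    hsv=cv2.cvtColor(im,cv2.COLOR_RGB2HSV);H,S,V=cv2.split(hsv)
    m=((H<6)|(H>174))&(S>150)&(V>90)
    win=np.zeros_like(m)
    v,u=np.nonzero(m)
    P=np.array([ray(n,p,z) for p in zip(u,v)]); r=np.linalg.norm(P-axis,axis=1)
    k=(r<130)&(r>50); P=P[k]-axis; c=P.mean(0)
    return np.degrees(np.arctan2(c[1],c[0])),r[k].max(),k.sum()
E
python3 - <<'E'
from h import *
im=get_image("top"); hsv=cv2.cvtColor(im,cv2.COLOR_RGB2HSV);H,S,V=cv2.split(hsv)
g=hsv[95:285,150:410]
# disc: white pixels near (299,211)
uu,vv=np.meshgrid(np.arange(560),np.arange(420))
near=np.hypot(uu-299.3,vv-210.7)<24
m=(near&(((S<50)&(V>150))|((H>45)&(H<85)&(S>80)&(V<190)))).astype(np.uint8)
m=cv2.morphologyEx(cv2.morphologyEx(m,cv2.MORPH_CLOSE,np.ones((9,9))),cv2.MORPH_OPEN,cv2.getStructuringElement(2,(17,17)))
c,s,_=cen(m);print("disc px",c,s); ax=ray("top",c,44);print("axis",ax,"diam px",s[2:4]/1.0*2.72)
ye=(H>22)&(H<35)&(S>140)&(V>120)&(np.hypot(uu-370,vv-225)<25)
c,s,l=cen(ye);v,u=np.nonzero(l)
P=np.array([ray("top",p,40) for p in zip(u,v)]);print("lever",P.min(0),P.max(0),P.mean(0))
for nm,uv,z in(("boss",(607/3+150,388/3+95),30),("tip",(693/3+150,392/3+95),40),("knobA",(336/3+150,293/3+95),50),("knobB",(553/3+150,282/3+95),50),("redk",(455/3+150,475/3+95),50)):
    p=ray("top",uv,z);d=p-ax;print(nm,p,np.hypot(*d),np.degrees(np.arctan2(d[1],d[0])))
print("red",red(im,ax))
dk=(V<75)&(S<120)&(np.hypot(uu-269,vv-139)<15);v,u=np.nonzero(dk);print("foot px",u.min(),u.max(),v.min(),v.max())
print("cam top",ray("top",(357/3+150,133/3+95),4))
im=get_image("scene");V=cv2.cvtColor(im,cv2.COLOR_RGB2HSV)
print("cam scene",ray("scene",(260/2.7+150,366/2.7+120),4), "axis scene",ray("scene",(339/2.7+150,187/2.7+120),44))
for cm in("top","scene"):
  for nm in("reel","tweezers","driver","meter","phone","bottle"):
    if spot_in(nm,cm): d=spot_in(nm,cm)[0];print(cm,nm,ray(cm,d["extent"][:2],10),round(d["score"],2))
E
```

```text
disc px [297.86950642 211.15280595] [ 276  191   44   42 1479]
axis [567.99400909 -75.3855416 ] diam px [119.68 114.24]
lever [ 523.76683144 -314.93380796] [ 537.78982342 -242.77284354] [ 531.7268026  -279.77111367]
boss [ 533.49430889 -228.66319915] 157.11228346875754 -102.68473377381414
tip [ 530.32842061 -306.60203401] 234.26430141139636 -99.25231535888852
knobA [617.83213951  24.55555896] 111.67839014514531 63.495713565480145
knobB [ 630.14734789 -175.55510497] 117.88544842014456 -58.18117290520067
redk [451.7532449  -86.33629235] 116.75544612558284 -174.61819213452972
red (np.float64(-174.6677004703004), np.float64(121.83632218433893), np.int64(83))
foot px 258 280 133 150
cam top [776.38850746   7.0758999 ]
cam scene [772.84090395   8.40944021] axis scene [569.2345807  -70.41806381]
top reel [695.25669994 121.86564823] 0.83
top driver [411.07917908  47.09535987] 0.78
top meter [477.64697456 456.63867352] 0.62
top phone [ 448.76899407 -457.22942931] 0.57
top bottle [ 686.1046448  -262.27108004] 0.59
scene reel [689.711131   132.09527655] 0.54
scene tweezers [568.87233645 126.06288106] 0.49
scene driver [401.04048327  56.18077371] 0.48
scene meter [481.35825152 455.58271458] 0.89
scene phone [ 452.77020358 -443.99039237] 0.82
scene bottle [ 655.61377599 -271.22727598] 0.48
```

```bash
cat >> h.py <<'E'
AX=np.array([567.,-78.5]); CAM=np.array([775.,7.5]); BOSS=np.array([533.5,-228.7])
def pose(c,r,phi,z,off=90): # phi deg: direction of the finger from c
    a=np.radians(phi); return [c[0]+r*np.cos(a),c[1]+r*np.sin(a),z],[180,0,(phi+off+180)%360-180]
E
python3 - <<'E'
from h import *
o=get_obs();print(o["ee_rot"],o["wrist_force"],o["t"],grasp_offset if "grasp_offset" in globals() else "")
for off in(90,-90):
    for ph in(216,180,150,120,90,60,35):
        q=solve_ik(*pose(AX,82,ph,35,off)); print(off,ph,None if q is None else np.round(q))
    for ph in(-65,-92,-120,-150,-182): 
        q=solve_ik(*pose(BOSS,50,ph,32,off)); print(" L",off,ph,None if q is None else np.round(q))
E
```

```text
[ 1.79996799e+02 -1.00480671e-06  1.57780624e+02] [-1.29099753 -0.28943573  0.23201848] 2.15 18.700000000000003
90 216 [-22.  14. 114.  -0.  52. 122.]
90 180 None
90 150 None
90 120 [  -8.   15.  113.    0.   52. -128.]
90 90 [ -7.  20. 107.   0.  53. -97.]
90 60 [ -7.  24. 101.   0.  55. -67.]
90 35 [ -9.  26.  97.   0.  56. -44.]
 L 90 -65 [-33.  25. 100.  -0.  55.  32.]
 L 90 -92 [-34.  23. 102.  -0.  54.  58.]
 L 90 -120 [-35.  21. 106.  -0.  53.  85.]
 L 90 -150 [-35.  18. 109.  -0.  52. 115.]
 L 90 -182 None
-90 216 [-22.  14. 114.   0.  52. -58.]
-90 180 [-17.  12. 117.  -0.  51. -17.]
-90 150 [-12.  12. 117.  -0.  51.  18.]
-90 120 [ -8.  15. 113.  -0.  52.  52.]
-90 90 [ -7.  20. 107.  -0.  53.  83.]
-90 60 [ -7.  24. 101.  -0.  55. 113.]
-90 35 [ -9.  26.  97.  -0.  56. 136.]
 L -90 -65 [ -33.   25.  100.    0.   55. -148.]
 L -90 -92 [ -34.   23.  102.    0.   54. -122.]
 L -90 -120 [-35.  21. 106.   0.  53. -95.]
 L -90 -150 [-35.  18. 109.   0.  52. -65.]
 L -90 -182 [-33.  17. 112.   0.  52. -31.]
```

```bash
python3 - <<'E'
from h import *
grip(0)
p,o=pose(AX,82,214,35,-90)
goto(p[:2]+[170],o); move_l(p,speed=100)
print(get_obs()["tcp_pos"],get_obs()["wrist_force"],get_obs()["grip_width"])
for ph in np.r_[202:45:-12,46]:
    move_l(*pose(AX,82,ph,35,-90),speed=55)
    ob=get_obs();print(ph,np.round(ob["wrist_force"],1),round(ob["t"],1))
im=get_image("top");cv2.imwrite("pics/t2.png",im[:,:,::-1]);print(red(im,AX))
cv2.imwrite("pics/t2c.png",cv2.resize(im[95:285,150:410,::-1],None,fx=3,fy=3,interpolation=cv2.INTER_CUBIC))
E
```

```text
[ 499.75986961 -124.6266679    35.77075418] [0.64974631 0.34214637 0.96244084] -0.036164816639159866
202 [ 0.8 -0.7 -0.7] 7.5
190 [-0.3  0.8  0.2] 8.0
178 [ 0.4 -0.   0.2] 8.4
166 [-0.5 -0.1 -0.2] 8.9
154 [-0.3  0.2  0.2] 9.4
142 [ 0.6 -0.3  0.4] 9.8
130 [0.3 0.1 0.2] 10.3
118 [ 0.6 -0.5  0.1] 10.7
106 [-0.8  0.1 -1. ] 11.2
94 [-0.5  0.7 -0.6] 11.7
82 [ 0.1  0.5 -0.3] 12.1
70 [-0.2  0.2 -0.5] 12.6
58 [-0.5 -0.3 -0.8] 13.0
46 [ 0.1 -0.3 -0.5] 13.5
46 [-0.  -0.2  0.5] 13.7h.py:15: RuntimeWarning: Mean of empty slice.
  k=(r<130)&(r>50); P=P[k]-axis; c=P.mean(0)
  ret = um.true_divide(
Traceback (most recent call last):
  File "h.py", line 16, in red
    return np.degrees(np.arctan2(c[1],c[0])),r[k].max(),k.sum()
                                             ~~~~~~~~^^
ValueError: zero-size array to reduction operation maximum which has no identity
```

```bash
python3 - <<'E'
from h import *
im=get_image("scene")
try: print(red(im,AX,"scene"))
except Exception as e: print(e)
cv2.imwrite("pics/s2c.png",cv2.resize(im[120:340,150:410,::-1],None,fx=2.7,fy=2.7,interpolation=cv2.INTER_CUBIC))
E
```

```text
(np.float64(34.98416986441524), np.float64(126.90236368611161), np.int64(46))
```

View pics/s2c.png

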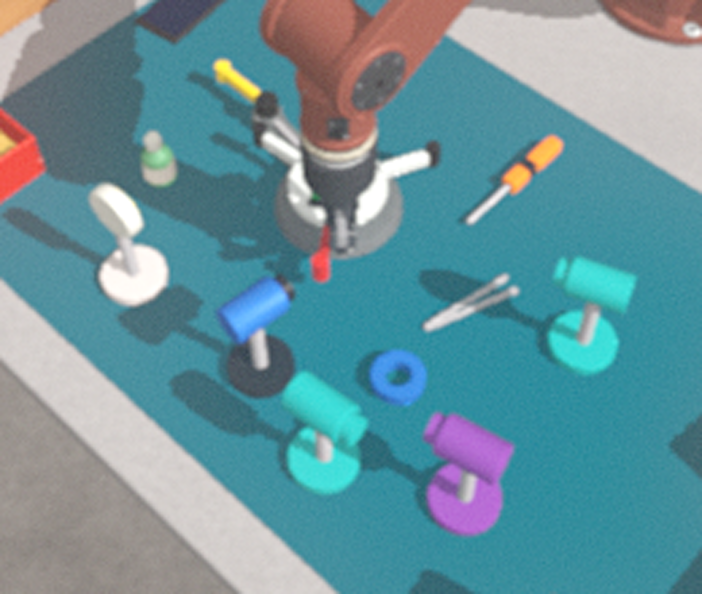

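The scene view shows the red arm rotated to about 35°, just ahead of the finger, with its knob at crop (321,270). Nothing else has moved, so I'll finish the stroke slowly, back off and check.

```bash
python3 - <<'E'
from h import *
move_l(*pose(AX,82,40,35,-90),speed=30); move_l(*pose(AX,82,34.5,35,-90),speed=20); wait(.3)
print(red(get_image("scene"),AX,"scene"))
move_l(*pose(AX,82,46,35,-90),speed=60)
move_l(pose(AX,82,46,190,-90)[0],speed=200)
p,o=pose(BOSS,50,-62,180,-80); goto(p,o)
im=get_image("top");cv2.imwrite("pics/t3.png",im[:,:,::-1]);cv2.imwrite("pics/t3c.png",cv2.resize(im[95:285,150:410,::-1],None,fx=3,fy=3,interpolation=cv2.INTER_CUBIC))
try: print(red(im,AX))
except Exception as e: print(e)
s=get_image("scene");print(red(s,AX,"scene"),get_obs()["t"])
print("want",np.degrees(np.arctan2(*(CAM-AX)[::-1])))
E
```

```text
(np.float64(23.708519856188467), np.float64(127.97951744193551), np.int64(42))Traceback (most recent call last):
  File "<stdin>", line 6, in <module>
station.Unreachable: the arm cannot take that pose within its joint ranges
```

```bash
python3 - <<'E'
from h import *
p,o=pose(BOSS,50,-62,180,-105); goto(p,o)
im=get_image("top");cv2.imwrite("pics/t3.png",im[:,:,::-1]);cv2.imwrite("pics/t3c.png",cv2.resize(im[95:285,150:410,::-1],None,fx=3,fy=3,interpolation=cv2.INTER_CUBIC))
try: print(red(im,AX))
except Exception as e: print(e)
s=get_image("scene");print(red(s,AX,"scene"),get_obs()["t"])
print("want",np.degrees(np.arctan2(*(CAM-AX)[::-1])))
E
```

```text
(np.float64(23.024090685287078), np.float64(123.90227522657172), np.int64(84))
(np.float64(24.162835039970286), np.float64(127.97951744193551), np.int64(49)) 20.4
want 22.46321248940715
```

View pics/t3c.png

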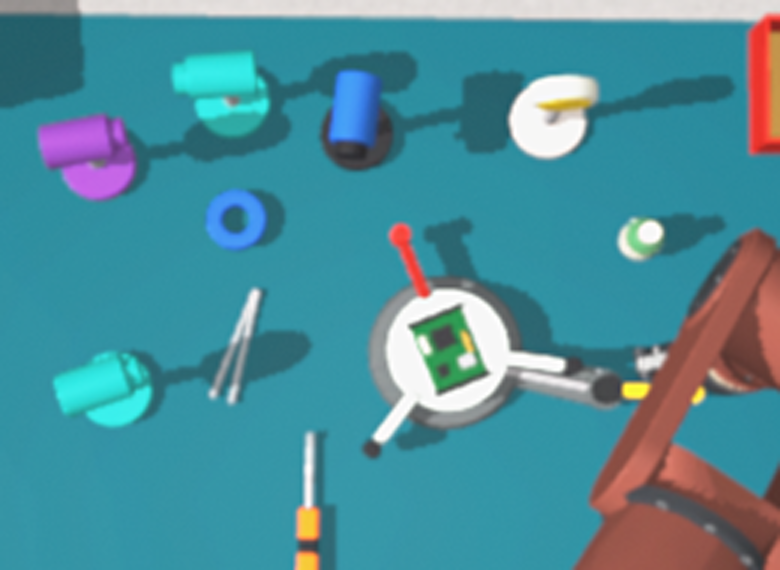

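The red arm's line (crop (425,290) to (400,235)) runs through the blue foot's centre at (357,135). Both cameras put it within 2° of the target. Next is the lever.

```bash
python3 - <<'E'
from h import *
p,o=pose(BOSS,50,-62,32,-105); move_l(p,speed=100)
f=lambda: np.mean([(wait(.03),get_obs()["wrist_force"])[1] for _ in range(3)],axis=0)
print(f())
for ph in(-70,-80,-92,-104,-116,-128,-140,-150):
    move_l(*pose(BOSS,50,ph,32,-90 if ph<-75 else -100),speed=45)
    print(ph,np.round(f(),1))
for ph in np.arange(-151,-170,-1.):
    move_l(*pose(BOSS,50,ph,32,-90),speed=15); w=f();print(ph,np.round(w,1))
    if np.hypot(w[0],w[1])>6: break
print(get_obs()["t"])
s=get_image("scene");print(red(s,AX,"scene"))
E
```

```text
[-0.064463    0.16120507  0.35895763]
-70 [0.  0.2 0.3]
-80 [0.9 0.7 0.4]
-92 [ 0.9 -0.9  0.1]
-104 [ 0.7 -1.5  0.5]
-116 [ 0.3 -1.7  0. ]
-128 [ 0.1 -0.9 -0.2]
-140 [ 0.2 -1.4  0.5]
-150 [ 0.4 -0.5  0.7]
-151.0 [-0.2 -2.4 -0.2]
-152.0 [ 0.  -2.4 -0.4]
-153.0 [-0.4 -2.  -0.1]
-154.0 [-0.8 -2.4  0. ]
-155.0 [-0.1 -2.1  0.2]
-156.0 [-0.6 -2.6 -0. ]
-157.0 [-0.7 -2.3  0.3]
-158.0 [-0.9 -2.5 -0.4]
-159.0 [-0.7 -2.2  0.2]
-160.0 [-0.8 -2.1 -0.3]
-161.0 [-1.1 -3.5 -0.2]
-162.0 [-1.1 -5.3 -0.7]
-163.0 [-1.6 -6.6 -1.5]
30.3917
(np.float64(24.248812355353945), np.float64(127.16731472865412), np.int64(46))
```

The force rose at −162°, which is where the stop was predicted. I'll back off and check.

```bash
python3 - <<'E'
from h import *
move_l(*pose(BOSS,50,-145,32,-90),speed=50)
move_l(pose(BOSS,50,-145,200,-90)[0],speed=200)
goto([400,-420,250],[180,0,-90])
im=get_image("top");cv2.imwrite("pics/t4c.png",cv2.resize(im[95:285,150:410,::-1],None,fx=3,fy=3,interpolation=cv2.INTER_CUBIC))
print(red(im,AX),get_obs()["t"])
E
```

```text
(np.float64(23.053239086666178), np.float64(123.90227522657172), np.int64(83)) 34.825
```

View pics/t4c.png

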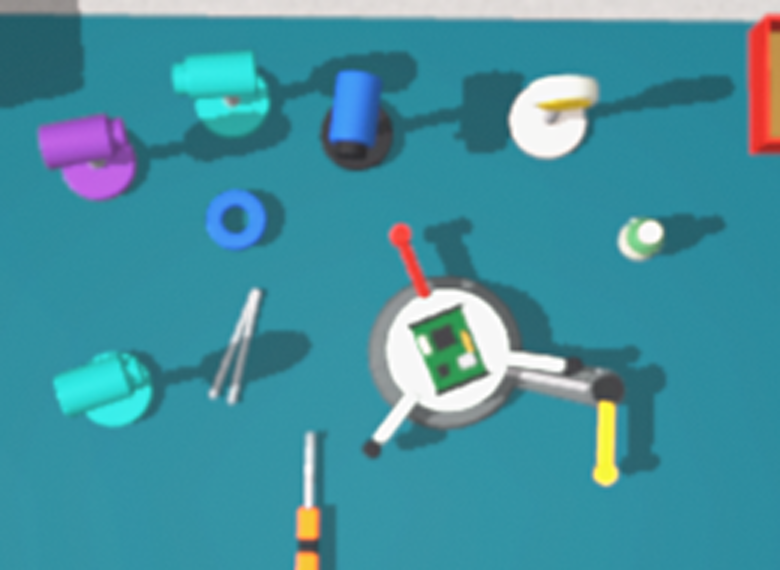

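The lever now points straight toward the robot, from crop (607,388) to (605,475), about 89–90° from where it started. The red arm is still aimed and nothing else has moved.

```bash
python3 -c "
from station import *
print(sign_off())"
```

```text
the job is handed in; nothing more can be done
None
```

The job is handed in: the red arm points at the blue camera to within about 1–2° by my measurement, the lock lever was pushed until it met its stop, and in the last picture the base and everything else on the bench stand where they started.

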